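# Nest the small dip pan in the large one, handles opposite

### The job

Put the dip pans away: pick up the small pan with the red handle and set it down inside the large pan with the black handle, standing flat on its floor, with the red handle pointing straight away from the black one, on the opposite side. Set it down rather than dropping it, let go, leave the large pan standing where it is, and do not disturb the wide low pan with the yellow handle, which does not fit.

Things in the scene. Friction and masses are not known exactly. Their poses are not given: they have to be found in the camera images.
- small_pan: small deep round metal pan, red handle, 0.14 kg. Outer radius 36 mm at the rim, 33 at the foot; 58 mm high. Origin: centre of its underside, z up; the level handle points along its own +x. Red grip: straight bar 12 mm wide (y), 16 mm tall (45 to 61 mm above the underside), from 56 to 131 mm from the pan's axis, joined by a thin strap. The pan can be lifted by the grip, held across its width.
- small_grip (a point): point on the centre line of the red grip, 80 mm from the small pan's axis along its +x and 53 mm above its underside: a good place to hold it, outside the large pan's rim once nested. Its axes are those of the small pan.
- large_pan: large round metal pan, black handle, 0.5 kg, loose on the bench. Outer radius 50 mm, inner 47 mm at the rim and 44 at the floor; 44 mm high; inner floor 4 mm up. Origin: centre of its underside, z up; the handle points along its own +x and slopes up at 25 degrees, from 39 mm high at the rim to about 90 mm at its end, 137 mm from the axis, so it blocks another handle above it.
- wide_pan: bystander: a wide low bare-metal pan with a yellow handle, outer radius 53 mm, 36 mm high, too wide to fit in the large pan. Origin at the centre of its underside, level handle along its own +x out to 148 mm from the axis, 23 to 39 mm above the bench.

How it is judged:
By the outcome, as a careful person would: the job done as asked, in the order asked, and still so for the second after the job is handed in, with the robot touching nothing.
It also fails if it takes over 32 s, if anything falls off the work surface, if the arm or the gripper's body presses on something with over 40 N, if the wrist force passes 120 N, or if a joint passes its speed limit or range.

### The arm

A 6-joint arm with a two-finger parallel gripper is mounted at the origin on a cart in front of the work surface, level with it; the furniture and walls round the work are solid. World frame = base frame: x ahead of the robot, y to its left, z up, the work surface at z = 0. Lengths are in m, angles in rad, forces in N, time in s.
With the tool pointing down it reaches from about 0.375 to 0.975 m from the base axis. Payload 3.8 kg.
Tool frame: the origin (TCP) lies at the very end of the fingers, on their centre line; the grasp point (between the pads) lies behind it (bot.tcp_to_grasp is the y of the grasp point in the tool frame, in m); y points along the fingers, z is the direction in which the jaws open and shut, and the axes are right-handed (so a half turn about y gives the same grasp; the last joint's range is limited). The gripper opens to 85 mm and grips with 20 to 120 N. Pads are 22 mm wide; open, the fingers measure 114 mm over their backs; the gripper's body (76 mm by 85 mm) begins 54 mm behind the grasp point. The pads swing forward as they close: fully open they stand 13 mm farther back than shut.
Start: joints at [1.231, 0.264, 1.604, -0, 1.274, -0.037], TCP at [0.201, 0.644, 0.231] pointing down, gripper open.
Joint ranges: [-2.63, 2.63], [-0.94, 2.18], [0.31, 2.57], [-1.31, 4.45], [0, 2.66], [-2.55, 2.55]. Speed limits (rad/s): [2.57, 2.57, 3.14, 3.14, 3.14, 3.14].

### API

Orientations are given as a rotation vector (axis times angle).
In Python, from workcell import bot, optics, workorder gives the robot as it stands.
- The arm moves only by the shell command python3 -m handwheel 'ROWS' [FORCE]. ROWS is JSON, a list of rows, each a list of 7 numbers: the shift along the tool's x, y, z in m, then the turn, a rotation vector about the tool's x, y, z in rad, then the opening, from 0 (shut) to 1 (fully open). A call has 1 to 8 rows; each row shifts and turns the commanded pose from where the row before left it, along the tool's axes as they then stand; what a row does not reach is not made up. A row lasts 1/8 s, in which the tool goes at most 62.5 mm and 10.7 degrees, less where a joint would pass 70% of its speed; a pose out of reach is approached as far as the arm can. A call with a gripper value outside its range is refused whole. The fingers move at their own pace and stop on an object; FORCE is the grip in N (left out, the last holds). Time passes only in rows, so rows that do not move let the fingers close. It gives the time, the measured TCP pose, the force and the opening at its end, in the units of the state.
- bot.read_state(): the state, without advancing time (a new reading comes with each control period).
- optics.read_camera(name): name is "side" or "top" or "wrist"; returns a dict with "image" (384x512x3 uint8, red, green, blue), "z_map" (384x512 float32, m along the optical axis (not along the pixel's ray), 0 where there is no reading), "mtx" (3x3 intrinsics, pixels), "dist" ([k1, k2, p1, p2, k3] as OpenCV has them; the pictures are not rectified), "world_from_camera" (4x4, takes a point from camera to world coordinates); the wrist camera has in their place "hand_eye" (4x4, takes a point from camera to tool coordinates, whose origin is the TCP and whose axes are the tool frame's). Camera axes: x right, y down, z forward; pixel columns grow to the right and rows downward; lengths in m; the calibration is good to about 2 mm. A picture is of the moment at which its call begins: read the wrist's pose just before it.
- workorder.finish_job(): hands the job in, once; it reports no verdict.
The state is a dict: "time": time; "q": joint angles; "joint_vel": joint speeds; "joint_torque": joint torques, N m; "tool_pos": TCP position; "tcp_rot": TCP orientation; "wrist_force": force on the tool from outside, world axes, zero at the start; "torque": the same for the moment, N m; "width": opening from 0.0 (shut) to 1.0 (fully open).
Only numpy, scipy, OpenCV 4.12 (cv2) and the standard library are available. Lean on these libraries where they do the work, as an engineer would, in place of code of your own. Each camera call takes 0.05 s, during which the arm holds its last target.

## Working session

There is one attempt and no reset: what is moved stays moved. The work goes in short steps, Python scripts to look and compute and a shell command to move; the robot and the scene stay as the last step left them, time stands still between calls to the robot, and variables do not carry over. Pictures are saved under pics/ and viewed, and the job is handed in when it is done.

```bash
mkdir -p pics; ls; python3 - <<'E'
from workcell import bot, optics, workorder
import cv2, numpy as np
s=bot.read_state(); print(s, bot.tcp_to_grasp)
for n in ["top","side"]:
    c=optics.read_camera(n); cv2.imwrite(f"pics/{n}0.png",c["image"][:,:,::-1]); np.savez(f"{n}0.npz",**c)
    print(n,c["mtx"].tolist(),c["dist"],np.round(c["world_from_camera"],3).tolist())
E
```

```text
pics
{'time': 0.0, 'q': array([ 1.23110056e+00,  2.64762004e-01,  1.60540308e+00, -3.09665186e-05,
        1.27366814e+00, -3.68729865e-02]), 'joint_vel': array([ 4.45768869e-04, -1.19762308e-04,  1.23860407e-03,  1.92022997e-03,
       -9.22118492e-04,  1.45559641e-05]), 'joint_torque': array([ 4.24822683e-04, -5.15076900e+01, -3.67330992e+01, -2.01065486e-04,
        1.26384161e-02,  3.32218451e-05]), 'tool_pos': array([0.20104461, 0.64359444, 0.22994034]), 'tcp_rot': array([-1.55990865,  0.23804456, -0.23742937]), 'wrist_force': array([0.17469733, 0.57080252, 1.12716496]), 'torque': array([-0.04449773, -0.01384482,  0.02449684]), 'width': 1.0017061449168592} -0.0187
top [[466.6044297159267, 0.0, 254.96200741230425], [0.0, 466.6044297159267, 196.75944274548095], [0.0, 0.0, 1.0]] [0.02655765 0.         0.         0.         0.        ] [[0.017, -0.99, 0.143, 0.365], [-0.999, -0.022, -0.035, -0.025], [0.038, -0.142, -0.989, 1.041], [0.0, 0.0, 0.0, 1.0]]
side [[355.14136549784985, 0.0, 259.6115594538065], [0.0, 355.14136549784985, 193.11544713157363], [0.0, 0.0, 1.0]] [-0.04955445  0.          0.          0.          0.        ] [[1.0, 0.011, 0.005, 0.497], [0.001, -0.489, 0.872, -0.788], [0.012, -0.872, -0.489, 0.481], [0.0, 0.0, 0.0, 1.0]]
```

View pics/top0.png

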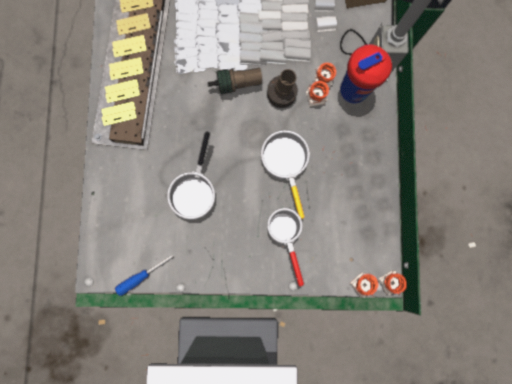

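View pics/side0.png

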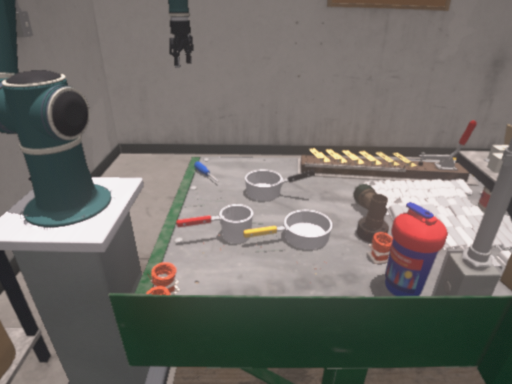

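The top view shows the large pan at about (191,196) with its black handle toward (206,133). The small pan is at (285,228) with its red handle toward (300,285). The wide pan is at (285,156), and its yellow handle ends at (301,217), right beside the small pan.

```bash
cat > h.py <<'E'
import numpy as np, cv2
from scipy.optimize import least_squares
def cloud(c,T=None):
    T=c["world_from_camera"] if T is None else T
    h,w=c["z_map"].shape
    u,v=np.meshgrid(np.arange(w),np.arange(h))
    p=cv2.undistortPoints(np.stack([u,v],-1).reshape(-1,1,2).astype(float),c["mtx"],c["dist"]).reshape(h,w,2)
    z=c["z_map"]; P=np.dstack([p*z[...,None],z])
    W=P@T[:3,:3].T+T[:3,3]; W[z==0]=np.nan
    return W
def rays(px,c,zp,T=None):
    T=c["world_from_camera"] if T is None else T
    p=cv2.undistortPoints(np.asarray(px,float).reshape(-1,1,2),c["mtx"],c["dist"]).reshape(-1,2)
    d=np.c_[p,np.ones(len(p))]@T[:3,:3].T; o=T[:3,3]
    return o+d*((zp-o[2])/d[:,2])[:,None]
def circ(P,r=None):
    c0=np.r_[np.median(P,0),.04]
    f=lambda x:np.hypot(*(P-x[:2]).T)-(x[2] if r is None else r)
    s=least_squares(f,c0,loss="soft_l1",f_scale=.001); return s.x,np.median(abs(f(s.x)))
def line(P):
    vx,vy,x,y=cv2.fitLine(P[:,:2].astype(np.float32),cv2.DIST_HUBER,0,.001,.001).ravel(); return np.array([x,y]),np.array([vx,vy])
E
python3 - <<'E'
from h import *
for n in ["top","side"]:
    c=dict(np.load(f"{n}0.npz")); W=cloud(c)
    print(n)
    t=(abs(W[...,0]-.4)<.15)&(abs(W[...,1]-.0)<.2); print("bench z",np.nanpercentile(W[...,2][t],[5,25,50]))
    seeds=dict(small=(285,228),large=(191,196),wide=(285,156)) if n=="top" else dict(small=(236,225),large=(264,186),wide=(307,230))
    for k,(u,v) in seeds.items():
        c0=W[v,u,:2]
        hh=dict(small=.058,large=.044,wide=.036)[k]; R=dict(small=.036,large=.05,wide=.053)[k]
        D=np.hypot(W[...,0]-c0[0],W[...,1]-c0[1])
        m=(abs(W[...,2]-hh)<.006)&(D<R+.015)
        x,e=circ(W[m][:,:2]); print(k,c0,m.sum(),x,e,np.median(W[m][:,2]))
    H=cv2.cvtColor(c["image"],cv2.COLOR_RGB2HSV); h,s,v=[H[...,i].astype(int) for i in range(3)]
    reg=(W[...,2]>.015)&(W[...,2]<.12)&(W[...,0]<.75)&(W[...,0]>.2)&(abs(W[...,1])<.28)
    for k,m,z in [("red",((h<8)|(h>172))&(s>150),.061),("yellow",(h>18)&(h<32)&(s>150),.039),("black",(v<60),None)]:
        mm=(m&reg).astype(np.uint8)
        nc,lab,st,ce=cv2.connectedComponentsWithStats(mm)
        for i in range(1,nc):
            if st[i,4]<25: continue
            P=W[lab==i]; px=np.argwhere(lab==i)[:,::-1]
            q=P[:,:2] if z is None else rays(px,c,z)[:,:2]
            o,d=line(q); ti=(q-o)@d
            print(k,st[i].tolist(),"mid",o,"dir",d,np.degrees(np.arctan2(d[1],d[0])),"ext",ti.min(),ti.max(),"z",np.percentile(P[:,2],[5,50,95]))
E
```

```text
top
bench z [-0.00431468 -0.0023401  -0.00088087]
small [ 0.4457379  -0.13030505] 267 [ 0.44757364 -0.12282421  0.03508065] 0.0013222463758180772 0.05747875233147004
large [0.51323988 0.08083002] 338 [0.51052261 0.07789258 0.04842157] 0.0012929993874902755 0.0442210400813523
wide [ 0.60968513 -0.12896453] 341 [ 0.60772601 -0.12464336  0.05142347] 0.001225615386704522 0.03580259153193066
red [310, 91, 18, 10, 68] mid [ 0.73243594 -0.19214536] dir [0.10822427 0.9941265 ] 83.78703 ext -0.021758113741914154 0.015730897524772375 z [0.03018245 0.04427438 0.04947117]
red [290, 252, 13, 34, 170] mid [ 0.35739937 -0.14864466] dir [0.95873505 0.284301  ] 16.51707 ext -0.03495555101171208 0.03461151916177138 z [0.0549604  0.05893875 0.06213594]
yellow [292, 187, 12, 31, 159] mid [ 0.50087607 -0.15306735] dir [0.961977   0.27313045] 15.85063 ext -0.0354086341291987 0.03343377434811842 z [0.03329681 0.03658735 0.03978091]
black [268, 83, 26, 23, 287] mid [ 0.740165   -0.11218306] dir [ 0.10286304 -0.99469554] -84.09593 ext -0.024376663570358052 0.03224377086123228 z [0.01877504 0.04097545 0.08751
[... 594 characters left out ...]
403] 0.0011060185486967376 0.04288355802625546
wide [ 0.61211032 -0.10655019] 212 [ 0.60812637 -0.12876621  0.05138848] 0.000968765787880025 0.035112573305607436
red [177, 217, 33, 7, 79] mid [ 0.35968512 -0.15786672] dir [0.9626715  0.27067235] 15.704279 ext -0.034406929562112484 0.033657189639002744 z [0.05713881 0.05857812 0.06002166]
red [374, 233, 10, 13, 37] mid [ 0.73365843 -0.22143112] dir [ 0.05395017 -0.9985436 ] -86.90738 ext -0.020542045613206484 0.019152111676160943 z [0.03756467 0.04863102 0.05131556]
yellow [245, 228, 30, 6, 38] mid [ 0.502668   -0.16344428] dir [0.9702746  0.24200645] 14.004993 ext -0.03350302468620943 0.030711795054710094 z [0.03466755 0.03632292 0.03774609]
```

```bash
cat > g.py <<'E'
import numpy as np
from workcell import bot
from scipy.spatial.transform import Rotation as Ro
def go(p,ang=None,tiltfix=True):
    """p: TCP target, ang: handle angle (deg): tool z is perpendicular, horizontal"""
    s=bot.read_state(); R=Ro.from_rotvec(s["tcp_rot"]).as_matrix()
    print("t",round(s["time"],2),"p",np.round(s["tool_pos"],4),"q",np.round(s["q"],2),"w",round(float(s["width"]),3),"F",np.round(s["wrist_force"],1))
    print("R",np.round(R,3).tolist())
    out=[]
    d=np.asarray(p)-s["tool_pos"]
    print("shift in tool now",np.round(R.T@d,4))
    if ang is not None:
        a=np.radians(ang)
        for sg in (1,-1):
            z=sg*np.array([-np.sin(a),np.cos(a),0]); y=np.array([0,0,-1.]); x=np.cross(y,z)
            Rt=np.c_[x,y,z]; print("turn",sg,np.round(Ro.from_matrix(R.T@Rt).as_rotvec(),4),"shift in turned axes",np.round(Rt.T@d,4))
E
python3 -c "
from g import *
go([.3705,-.1453,.15],195.8); go([.44,.2,.2])"
```

```text
t 0.1 p [0.201  0.6437 0.2301] q [ 1.23  0.26  1.61  0.    1.27 -0.04] w 1.004 F [ 0.  -1.1  0.2]
R [[0.955, -0.001, 0.298], [-0.298, -0.002, 0.955], [-0.0, -1.0, -0.002]]
shift in tool now [ 0.397   0.0815 -0.7024]
turn 1 [9.0000e-04 2.5631e+00 2.6000e-03] shift in turned axes [0.0518 0.0801 0.8053]
turn -1 [ 0.002  -0.5785 -0.0007] shift in turned axes [-0.0518  0.0801 -0.8053]
t 0.1 p [0.201  0.6437 0.2301] q [ 1.23  0.26  1.61  0.    1.27 -0.04] w 1.004 F [ 0.  -1.1  0.2]
R [[0.955, -0.001, 0.298], [-0.298, -0.002, 0.955], [-0.0, -1.0, -0.002]]
shift in tool now [ 0.3604  0.0308 -0.3522]
```

```bash
python3 -m handwheel '[[0.035,0,-0.035,0,0,0,0.6],[0.04,0,-0.04,0,0,0,0.6],[0.04,0,-0.04,0,0,0,0.6],[0.04,0,-0.04,0,0,0,0.6],[0.04,0,-0.04,0,0,0,0.6],[0.04,0,-0.04,0,0,0,0.6],[0.04,0,-0.04,0,0,0,0.6],[0.04,0,-0.04,0,0,0,0.6]]' 80
python3 -c "
from g import *
go([.3705,-.1453,.15],195.8)"
```

```text
time: 1.1
tool_pos: [0.4083, 0.2479, 0.231]
tcp_rot: [-1.558, 0.238, -0.237]
wrist_force: [1.1, 0.8, -0.1]
width: 0.602
t 1.1 p [0.4083 0.2479 0.231 ] q [ 0.49 -0.12  2.01 -0.    1.25 -0.77] w 0.602 F [ 1.1  0.8 -0.1]
R [[0.955, -0.0, 0.298], [-0.298, -0.0, 0.955], [-0.0, -1.0, -0.0]]
shift in tool now [ 0.0811  0.081  -0.3866]
turn 1 [1.0000e-04 2.5633e+00 2.0000e-04] shift in turned axes [0.1434 0.081  0.368 ]
turn -1 [ 1.000e-04 -5.783e-01 -1.000e-04] shift in turned axes [-0.1434  0.081  -0.368 ]
```

```bash
python3 -m handwheel '[[0.02,0,-0.04,0,0,0,0.6],[0.02,0,-0.048,0,0,0,0.6],[0.02,0,-0.048,0,0,0,0.6],[0.02,0,-0.048,0,0,0,0.6],[0,0,-0.048,0,0,0,0.6],[0,0,-0.048,0,0,0,0.6],[0,0,-0.048,0,0,0,0.6],[0,0,-0.048,0,0,0,0.6]]'
python3 -m handwheel '[[0,0,0,0,-0.1,0,0.6],[0,0,0,0,-0.15,0,0.6],[0,0,0,0,-0.15,0,0.6],[0,0,0,0,-0.15,0,0.6],[0,0,0,0,-0.03,0,0.6],[0,0,0,0,0,0,0.6]]'
python3 - <<'E'
from g import *
go([.3705,-.1453,.15],195.8)
from workcell import optics
import cv2
from h import *
s=bot.read_state(); c=optics.read_camera("wrist"); cv2.imwrite("pics/w1.png",c["image"][:,:,::-1])
T=np.eye(4);T[:3,:3]=Ro.from_rotvec(s["tcp_rot"]).as_matrix();T[:3,3]=s["tool_pos"]; T=T@c["hand_eye"]
W=cloud(c,T); np.savez("w1.npz",W=W,T=T,**c)
H=cv2.cvtColor(c["image"],cv2.COLOR_RGB2HSV); h,s_,v=[H[...,i].astype(int) for i in range(3)]
m=((h<8)|(h>172))&(s_>150); print(m.sum())
if m.sum()>50:
    P=rays(np.argwhere(m)[:,::-1],c,.061,T); o,d=line(P); t=(P[:,:2]-o)@d; print(o,d,np.degrees(np.arctan2(d[1],d[0])),t.min(),t.max())
r=(W[...,2]>.05)&(W[...,2]<.064)&(np.hypot(W[...,0]-.4475,W[...,1]+.1235)<.05)
print(r.sum(), circ(W[r][:,:2]) if r.sum()>40 else 0)
E
```

```text
time: 2.1
tool_pos: [0.3713, -0.1343, 0.231]
tcp_rot: [-1.558, 0.237, -0.238]
wrist_force: [-0.2, -0.1, 0.9]
width: 0.598
time: 2.85
tool_pos: [0.3721, -0.133, 0.231]
tcp_rot: [-1.56, -0.216, 0.216]
wrist_force: [-0.6, -0.4, 1.0]
width: 0.601
t 2.85 p [ 0.3721 -0.133   0.231 ] q [-0.41 -0.29  2.15 -0.    1.28 -2.25] w 0.601 F [-0.6 -0.4  1. ]
R [[0.962, -0.0, -0.272], [0.272, 0.0, 0.962], [-0.0, -1.0, 0.0]]
shift in tool now [-0.0048  0.081  -0.0115]
turn 1 [ 5.0000e-04  3.1411e+00 -4.0000e-04] shift in turned axes [0.0049 0.081  0.0114]
turn -1 [-0.0003 -0.0005 -0.0003] shift in turned axes [-0.0049  0.081  -0.0114]
3196
[ 0.33548382 -0.283874  ] [0.15252472 0.98829967] 81.22673 -0.08916180862800592 0.5798441858472472
973 (array([ 0.44689255, -0.12488762,  0.03472263]), np.float64(0.0010330010703308717))
```

View pics/w1.png

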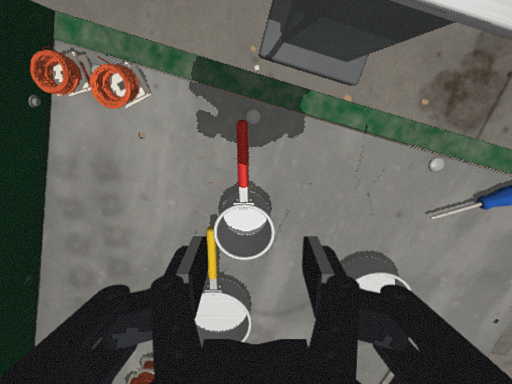

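The wrist view shows the red grip running from (244,187) to (242,121), with the small pan's rim centred near (244,232). I'll refit the grip from that region only, since the connectors at the left are also red.

```bash
python3 - <<'E'
from h import *
from g import go
c=dict(np.load("w1.npz")); T=c["T"]
H=cv2.cvtColor(c["image"],cv2.COLOR_RGB2HSV); h,s_,v=[H[...,i].astype(int) for i in range(3)]
m=((h<8)|(h>172))&(s_>120); m[:, :220]=0; m[:,270:]=0; m[:110]=0; m[200:]=0
P=rays(np.argwhere(m)[:,::-1],c,.061,T); o,d=line(P); t=(P[:,:2]-o)@d; a=np.degrees(np.arctan2(d[1],d[0]));print(o,d,a,t.min(),t.max())
W=c["W"][m]; print(np.percentile(W[:,2],[10,50,90]), line(W))
ax=np.array([.4472,-.124]); v=o-ax; print(np.hypot(*v),np.degrees(np.arctan2(v[1],v[0])))
go([*(ax+.08*v/np.hypot(*v)),.15],195.8)
E
```

```text
[ 0.35650906 -0.1506169 ] [0.9617815 0.2738182] 15.891597 -0.035367818630637836 0.03931692544685445
[nan nan nan] (array([0., 0.], dtype=float32), array([0., 0.], dtype=float32))
0.09451616781175107 -163.6435548786037
t 2.9 p [ 0.3721 -0.133   0.2311] q [-0.41 -0.29  2.15 -0.    1.28 -2.25] w 0.597 F [-0.5  0.6 -0.1]
R [[0.962, -0.0, -0.272], [0.272, 0.0, 0.962], [-0.0, -1.0, 0.0]]
shift in tool now [-0.0053  0.0811 -0.0126]
turn 1 [ 4.0000e-04  3.1412e+00 -3.0000e-04] shift in turned axes [0.0053 0.0811 0.0126]
turn -1 [-0.0002 -0.0003 -0.0002] shift in turned axes [-0.0053  0.0811 -0.0126]
```

```bash
python3 -m handwheel '[[-0.005,0,-0.012,0,0,0,0.6],[0,0.04,0,0,0,0,0.6],[0,0.05,0,0,0,0,0.6],[0,0.05,0,0,0,0,0.6],[0,0.03,0,0,0,0,0.6],[0,0.02,0,0,0,0,0.6],[0,0.007,0,0,0,0,0.6],[0,0,0,0,0,0,0.6]]'
python3 - <<'E'
from g import *
go([.3703,-.1465,.0343],195.9)
from workcell import optics
import cv2
for n in ["wrist","side"]:
    c=optics.read_camera(n)["image"]; cv2.imwrite(f"pics/{n}2.png",(c if n=="wrist" else cv2.resize(c[140:300,120:340],None,fx=3,fy=3))[:,:,::-1])
E
```

```text
time: 3.9
tool_pos: [0.3707, -0.1464, 0.0343]
tcp_rot: [-1.56, -0.217, 0.217]
wrist_force: [0.5, -0.3, 0.1]
width: 0.598
t 3.9 p [ 0.3707 -0.1464  0.0343] q [-0.44 -0.04  2.35 -0.    0.83 -2.29] w 0.598 F [ 0.5 -0.3  0.1]
R [[0.962, -0.0, -0.273], [0.273, 0.0, 0.962], [-0.0, -1.0, 0.0]]
shift in tool now [-0.0004 -0.     -0.    ]
turn 1 [ 7.0000e-04  3.1407e+00 -4.0000e-04] shift in turned axes [ 0.0004 -0.      0.    ]
turn -1 [-0.0002 -0.0009 -0.0004] shift in turned axes [-0.0004 -0.     -0.    ]
```

View pics/wrist2.png

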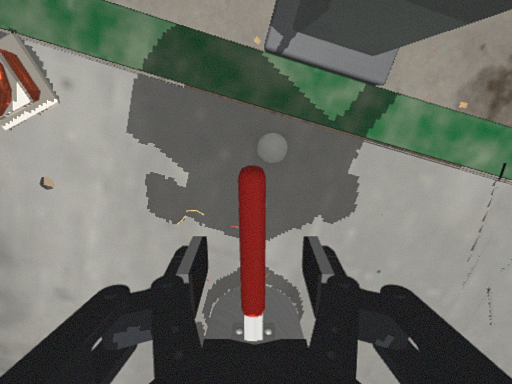

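View pics/side2.png

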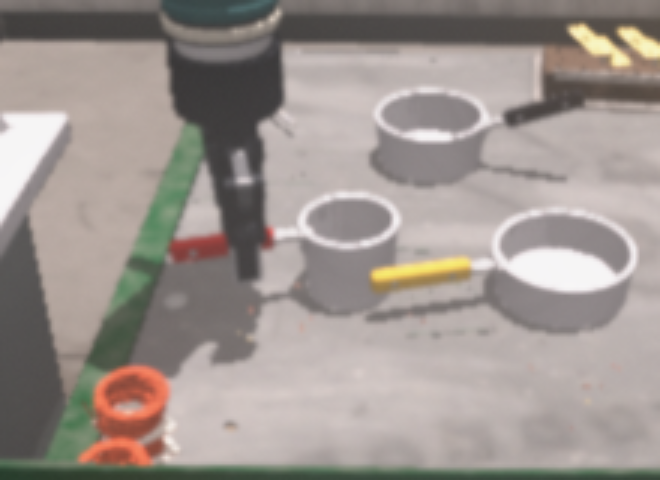

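The wrist view shows the grip centred between the jaws at about column 253. In the side crop the fingers straddle the red bar near (245,240), so I'll close on it and lift.

```bash
python3 -m handwheel '[[0,0,0,0,0,0,0],[0,0,0,0,0,0,0],[0,0,0,0,0,0,0],[0,0,0,0,0,0,0],[0,0,0,0,0,0,0],[0,0,0,0,0,0,0]]' 80
python3 -m handwheel '[[0,-0.005,0,0,0,0,0],[0,-0.015,0,0,0,0,0],[0,-0.02,0,0,0,0,0],[0,-0.02,0,0,0,0,0],[0,-0.02,0,0,0,0,0],[0,-0.02,0,0,0,0,0],[0,-0.015,0,0,0,0,0],[0,-0.005,0,0,0,0,0]]'
python3 - <<'E'
from g import *
go([.4332,.0987,.1543],165)
from workcell import optics
import cv2
for n in ["wrist","side"]:
    c=optics.read_camera(n); np.savez(n+"3.npz",**c); c=c["image"]; cv2.imwrite(f"pics/{n}3.png",(c if n=="wrist" else cv2.resize(c[120:280,120:340],None,fx=3,fy=3))[:,:,::-1])
E
```

```text
time: 4.75
tool_pos: [0.3712, -0.1463, 0.0349]
tcp_rot: [-1.561, -0.218, 0.217]
wrist_force: [-2.0, -0.9, 6.1]
width: 0.125
time: 5.75
tool_pos: [0.3713, -0.1462, 0.1556]
tcp_rot: [-1.561, -0.219, 0.216]
wrist_force: [0.1, 0.3, -1.2]
width: 0.125
t 5.75 p [ 0.3713 -0.1462  0.1556] q [-0.44 -0.22  2.24  0.    1.12 -2.29] w 0.125 F [ 0.1  0.3 -1.2]
R [[0.962, 0.002, -0.274], [0.274, -0.001, 0.962], [0.002, -1.0, -0.001]]
shift in tool now [0.1265 0.0012 0.2186]
turn 1 [ 2.6000e-03 -2.6026e+00 -1.2000e-03] shift in turned axes [ 0.0036  0.0013 -0.2526]
turn -1 [0.0009 0.539  0.002 ] shift in turned axes [-0.0036  0.0013  0.2526]
```

View pics/side3.png

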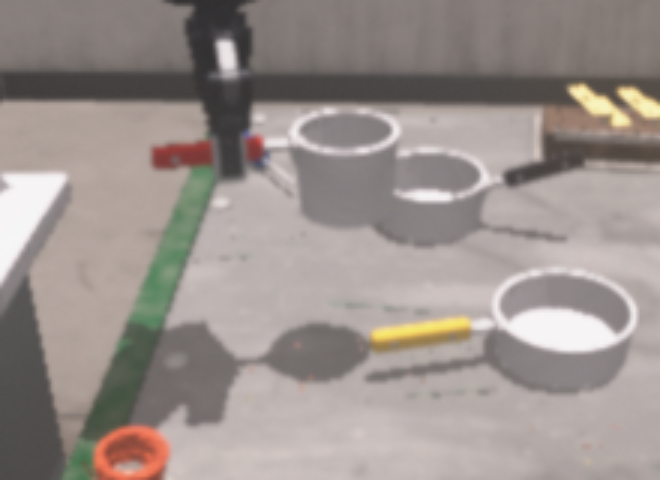

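The side crop shows the pan held level, with its rim near (345,130), and the wide pan unmoved. Next I carry it over and turn it.

```bash
python3 -m handwheel '[[0.01,0,0.015,0,0,0,0],[0.018,0,0.03,0,0,0,0],[0.02,0,0.035,0,0,0,0],[0.02,0,0.035,0,0,0,0],[0.02,0,0.035,0,0,0,0],[0.02,0,0.035,0,0,0,0],[0.012,0,0.022,0,0,0,0],[0.006,0,0.012,0,0,0,0]]'
python3 -m handwheel '[[0,0,0,0,0.05,0,0],[0,0,0,0,0.1,0,0],[0,0,0,0,0.1,0,0],[0,0,0,0,0.1,0,0],[0,0,0,0,0.1,0,0],[0,0,0,0,0.06,0,0],[0,0,0,0,0.03,0,0],[0,0,0,0,0,0,0]]'
cat > look.py <<'E'
import sys
from g import *
from h import *
from workcell import optics
tag=sys.argv[1]; zb=float(sys.argv[2])   # assumed underside height
g0=np.array([.4332,.0987])
s=bot.read_state(); R=Ro.from_rotvec(s["tcp_rot"]).as_matrix()
for n in ["top","side"]:
    c=optics.read_camera(n); W=cloud(c); np.savez(f"{n}{tag}.npz",**c)
    im=c["image"]; cr=im[100:260,130:290] if n=="top" else im[80:240,170:350]
    cv2.imwrite(f"pics/{n}{tag}.png",cv2.resize(cr,None,fx=3,fy=3,interpolation=cv2.INTER_NEAREST)[:,:,::-1])
    H=cv2.cvtColor(im,cv2.COLOR_RGB2HSV); h,s_,v=[H[...,i].astype(int) for i in range(3)]
    for k,hh,RR,x0 in [("small",zb+.058,.036,(.5105,.078)),("large",.044,.05,(.5105,.078))]:
        D=np.hypot(W[...,0]-x0[0],W[...,1]-x0[1])
        m=(abs(W[...,2]-hh)<.006)&(D<RR+.03 if k=="small" else abs(D-RR)<.012)&(s_<90)&(v>60)
        if m.sum()>25:
            x,e=circ(W[m][:,:2],RR-.0015); print(n,k,m.sum(),np.round(x[:2],4),round(e,4),"z",np.round(np.percentile(W[m][:,2],[10,50,90]),4))
            if k=="small": ax=x[:2]; A=np.c_[W[m][:,:2]-ax,np.ones(m.sum())]; print("   slope",np.round(np.linalg.lstsq(A,W[m][:,2],rcond=None)[0],3))
    m=((h<8)|(h>172))&(s_>130)&(abs(W[...,2]-zb-.053)<.02)&(np.hypot(W[...,0]-.41,W[...,1]-.105)<.1)
    if m.sum()>20:
        q=rays(np.argwhere(m)[:,::-1],c,zb+.061)[:,:2]; o,d=line(q); print(n,"red",m.sum(),np.round(o,4),"angle",np.degrees(np.arctan2(d[1],d[0]))%180,"z",np.round(np.percentile(W[m][:,2],[10,50,90]),4), "angle axis->mid", np.degrees(np.arctan2(*(o-ax)[::-1])), np.round(np.hypot(*(o-ax)),4))
    m=(v<60)&(W[...,2]>.045)&(W[...,2]<.1)&(np.hypot(W[...,0]-.605,W[...,1]-.052)<.05)
    if m.sum()>20: o,d=line(W[m]); print(n,"black",m.sum(),np.round(o,4),np.degrees(np.arctan2(d[1],d[0])))
    y=(h>18)&(h<32)&(s_>150)&(W[...,2]>.015)&(np.hypot(W[...,0]-.5,W[...,1]+.155)<.07)
    if y.sum()>20: o,d=line(rays(np.argwhere(y)[:,::-1],c,.039)); print(n,"yellow",np.round(o,4),np.degrees(np.arctan2(d[1],d[0])))
go([.4332,.0987,.0383],165)
E
python3 look.py 4 .12
```

```text
time: 6.85
tool_pos: [0.4313, 0.1002, 0.1532]
tcp_rot: [-1.56, -0.217, 0.221]
wrist_force: [-0.3, -0.3, -2.4]
width: 0.125
time: 7.85
tool_pos: [0.4317, 0.0988, 0.1539]
tcp_rot: [-1.561, 0.207, -0.206]
wrist_force: [-0.2, 0.3, -1.9]
width: 0.123
top small 135 [0.5085 0.0791] 0.0011 z [0.1744 0.1766 0.1786]
   slope [-0.023  0.026  0.177]
top large 150 [0.511  0.0782] 0.0013 z [0.0418 0.0448 0.0471]
top red 45 [0.3914 0.1091] angle 171.97722 z [0.176  0.178  0.1805] angle axis->mid 165.67368303753662 0.1209
top black 118 [0.6059 0.0518] -13.992041
top yellow [ 0.4989 -0.1533] 14.8731985
side small 147 [0.508  0.0757] 0.0011 z [0.1726 0.1753 0.1774]
   slope [ 0.011 -0.002  0.175]
side large 221 [0.5103 0.0742] 0.0011 z [0.0389 0.0428 0.045 ]
side red 44 [0.417  0.0799] angle 162.14186 z [0.1709 0.1752 0.1781] angle axis->mid 177.3580380285294 0.0911
side yellow [ 0.5012 -0.1646] 12.709118
t 7.95 p [0.4319 0.099  0.1541] q [ 0.17 -0.12  2.16 -0.    1.1  -1.14] w 0.121 F [ 0.2 -0.9 -2.2]
R [[0.966, -0.0, 0.259], [-0.259, -0.0, 0.966], [-0.0, -1.0, -0.0]]
shift in tool now [1.400e-03 1.158e-01 1.000e-04]
turn 1 [5.0000e-04 3.1409e+00 3.0000e-04] shift in turned axes [-1.400e-03  1.158e-01 -1.000e-04]
turn -1 [ 0.0002 -0.0007 -0.0003] shift in turned axes [1.400e-03 1.158e-01 1.000e-04]
```

View pics/top4.png

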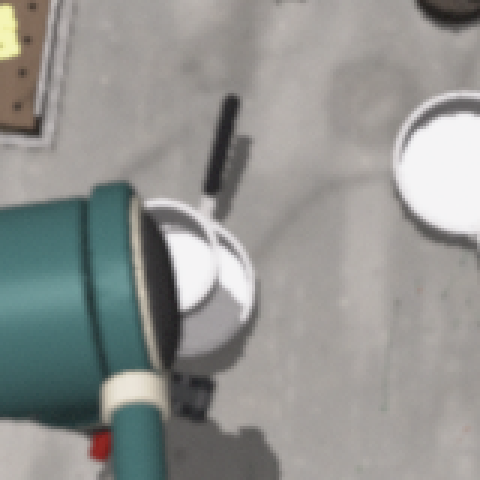

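View pics/side4.png

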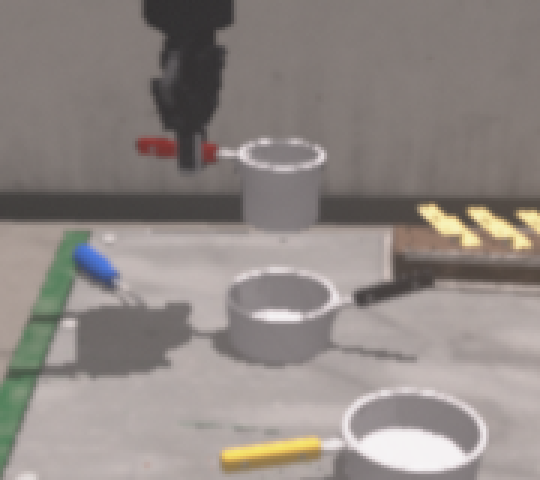

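Both views show the pan level, with its axis within about 3 mm of the large pan's. I'll lower it most of the way, then feel for contact.

```bash
python3 -m handwheel '[[0.002,0.005,0,0,0,0,0],[0,0.015,0,0,0,0,0],[0,0.02,0,0,0,0,0],[0,0.02,0,0,0,0,0],[0,0.02,0,0,0,0,0],[0,0.02,0,0,0,0,0],[0,0.01,0,0,0,0,0],[0,0,0,0,0,0,0]]'
python3 look.py 5 .010
```

```text
time: 8.95
tool_pos: [0.4328, 0.0985, 0.0431]
tcp_rot: [-1.562, 0.208, -0.204]
wrist_force: [-0.2, 0.3, -2.2]
width: 0.125
top small 95 [0.5099 0.079 ] 0.001 z [0.0638 0.0661 0.0679]
   slope [-0.    -0.001  0.066]
top large 195 [0.5106 0.0782] 0.0014 z [0.0412 0.0442 0.0465]
top red 41 [0.3923 0.1089] angle 156.09726 z [0.0638 0.0668 0.0704] angle axis->mid 165.71962937012745 0.1213
top black 117 [0.6126 0.0498] -14.326763
top yellow [ 0.4991 -0.1533] 14.901211
side small 138 [0.5098 0.0754] 0.0011 z [0.0626 0.0654 0.0675]
   slope [ 0.013 -0.005  0.065]
side large 141 [0.5105 0.0742] 0.0011 z [0.0391 0.0431 0.045 ]
side red 24 [0.4133 0.0889] angle 158.48206 z [0.0625 0.0663 0.0677] angle axis->mid 172.06496277942878 0.0974
t 9.05 p [0.4343 0.0987 0.0446] q [ 0.17  0.03  2.25 -0.    0.86 -1.14] w 0.122 F [-0.   1.1 -2.1]
R [[0.966, 0.001, 0.26], [-0.26, 0.0, 0.966], [0.0, -1.0, 0.0]]
shift in tool now [-0.0011  0.0063 -0.0003]
turn 1 [-7.0000e-04  3.1407e+00 -3.0000e-04] shift in turned axes [0.0011 0.0063 0.0003]
turn -1 [-0.0002 -0.0009  0.0005] shift in turned axes [-0.0011  0.0063 -0.0003]
```

View pics/side5.png

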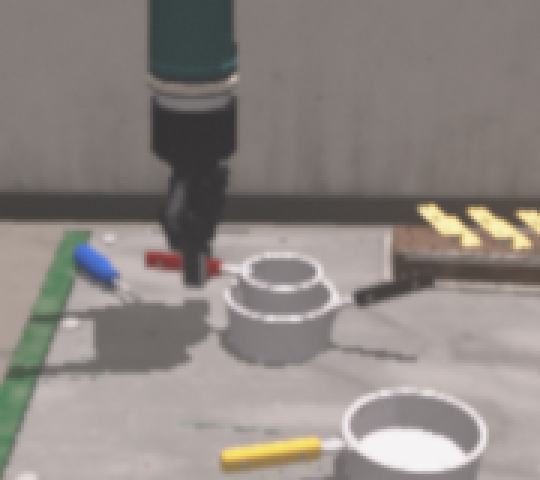

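View pics/top5.png

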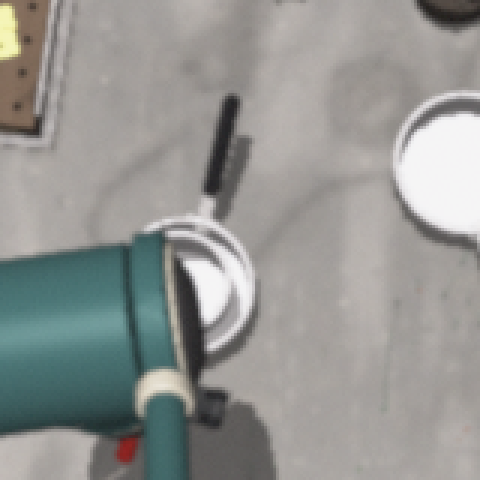

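The views show the pans concentric to about 1 mm, with the underside still about 5 mm above the floor. I'll ease it down.

```bash
python3 -m handwheel '[[0,0.001,0,0,0,0,0],[0,0.001,0,0,0,0,0],[0,0.001,0,0,0,0,0],[0,0.001,0,0,0,0,0],[0,0,0,0,0,0,0],[0,0,0,0,0,0,0]]'
python3 -m handwheel '[[0,0.0005,0,0,0,0,0],[0,0.0005,0,0,0,0,0],[0,0,0,0,0,0,0]]'
```

```text
time: 9.8
tool_pos: [0.4339, 0.0986, 0.0403]
tcp_rot: [-1.561, 0.206, -0.206]
wrist_force: [-0.1, -0.6, -2.1]
width: 0.122
time: 10.18
tool_pos: [0.4339, 0.0986, 0.0393]
tcp_rot: [-1.561, 0.206, -0.206]
wrist_force: [-1.4, 0.6, -0.4]
width: 0.123
```

```bash
python3 -m handwheel '[[0,0.0005,0,0,0,0,0],[0,0,0,0,0,0,0]]'; python3 -m handwheel '[[0,0.0003,0,0,0,0,0],[0,0,0,0,0,0,0]]'; python3 look.py 6 .004
```

```text
time: 10.42
tool_pos: [0.4339, 0.0987, 0.0391]
tcp_rot: [-1.561, 0.206, -0.206]
wrist_force: [-3.4, 0.5, 5.4]
width: 0.125
time: 10.68
tool_pos: [0.4338, 0.0987, 0.039]
tcp_rot: [-1.561, 0.207, -0.206]
wrist_force: [-4.2, -0.0, 6.4]
width: 0.12
top small 98 [0.5106 0.0793] 0.0012 z [0.0604 0.0628 0.0648]
   slope [ 0.011 -0.031  0.062]
top large 193 [0.5105 0.0783] 0.0013 z [0.0414 0.0442 0.0468]
top red 38 [0.3929 0.1094] angle 161.70897 z [0.0592 0.0629 0.0648] angle axis->mid 165.64818268353991 0.1215
top black 116 [0.6067 0.0515] -14.158426
top yellow [ 0.4992 -0.1533] 14.892984
side small 167 [0.5099 0.076 ] 0.0013 z [0.0571 0.0604 0.0628]
   slope [ 0.013 -0.008  0.06 ]
side large 147 [0.5105 0.0744] 0.0013 z [0.039  0.0433 0.0451]
side red 25 [0.4163 0.0896] angle 163.00667 z [0.0578 0.0612 0.0631] angle axis->mid 171.7420205477551 0.0945
t 10.78 p [0.4338 0.0987 0.039 ] q [ 0.17  0.04  2.25  0.    0.85 -1.14] w 0.127 F [-4.5  1.3  6.9]
R [[0.966, -0.0, 0.26], [-0.26, 0.0, 0.966], [-0.0, -1.0, 0.0]]
shift in tool now [-0.0006  0.0007 -0.0002]
turn 1 [ 6.0000e-04  3.1406e+00 -0.0000e+00] shift in turned axes [0.0006 0.0007 0.0002]
turn -1 [-0.     -0.001  -0.0004] shift in turned axes [-0.0006  0.0007 -0.0002]
```

Contact at about 7 N. I'll relax it, open slowly, then retreat straight up.

```bash
python3 -m handwheel '[[0,-0.0003,0,0,0,0,0],[0,0,0,0,0,0,0.15],[0,0,0,0,0,0,0.2],[0,0,0,0,0,0,0.3],[0,0,0,0,0,0,0.4],[0,0,0,0,0,0,0.5],[0,0,0,0,0,0,0.5]]' 20
python3 -m handwheel '[[0,-0.01,0,0,0,0,0.5],[0,-0.02,0,0,0,0,0.5],[0,-0.03,0,0,0,0,0.5],[0,-0.04,0,0,0,0,0.5],[0,-0.04,0,0,0,0,0.5],[0,-0.03,0,0,0,0,0.5],[0,-0.02,0,0,0,0,0.5],[0,0,0,0,0,0,0.5]]'
python3 -m handwheel '[[0,0,0.03,0,0,0,0.5],[0,0,0.04,0,0,0,0.5],[0,0,0.04,0,0,0,0.5],[0,0,0.04,0,0,0,0.5],[0,0,0.04,0,0,0,0.5],[0,0,0.04,0,0,0,0.5],[0,0,0.03,0,0,0,0.5],[0,0,0,0,0,0,0.5]]'
python3 look.py 7 .004
```

```text
time: 11.65
tool_pos: [0.4339, 0.0986, 0.0388]
tcp_rot: [-1.561, 0.206, -0.206]
wrist_force: [0.8, 0.0, 0.8]
width: 0.501
time: 12.65
tool_pos: [0.4354, 0.0989, 0.2314]
tcp_rot: [-1.559, 0.202, -0.21]
wrist_force: [0.9, 0.5, -0.3]
width: 0.502
time: 13.65
tool_pos: [0.5009, 0.3509, 0.227]
tcp_rot: [-1.563, 0.206, -0.203]
wrist_force: [-0.0, -0.5, -0.3]
width: 0.503
top small 285 [0.5099 0.0797] 0.0014 z [0.058  0.0617 0.0642]
   slope [ 0.029 -0.012  0.062]
top large 330 [0.5104 0.0779] 0.0013 z [0.0409 0.0442 0.0465]
top red 178 [0.4196 0.1022] angle 165.00754 z [0.0593 0.0631 0.0658] angle axis->mid 166.01587487657082 0.093
top black 127 [0.6061 0.0516] -13.9186735
top yellow [ 0.4992 -0.1533] 15.063963
side small 166 [0.5101 0.0759] 0.0011 z [0.0567 0.0605 0.0631]
   slope [ 0.016 -0.004  0.06 ]
side large 153 [0.5103 0.0742] 0.0013 z [0.0387 0.043  0.0453]
side red 75 [0.4217 0.0909] angle 163.23198 z [0.0587 0.0621 0.0638] angle axis->mid 170.36524998625922 0.0897
side yellow [ 0.5042 -0.163 ] 14.090384
t 13.75 p [0.5007 0.349  0.2273] q [ 0.57  0.15  1.75 -0.    1.25 -0.74] w 0.499 F [ 0.7 -0.3 -0.6]
R [[0.966, -0.002, 0.259], [-0.259, -0.002, 0.966], [-0.002, -1.0, -0.002]]
shift in tool now [ 0.      0.1897 -0.2588]
turn 1 [2.5000e-03 3.1412e+00 3.8000e-03] shift in turned axes [0.0004 0.189  0.2592]
turn -1 [ 0.0024 -0.0004 -0.0016] shift in turned axes [-0.0004  0.189  -0.2592]
```

View pics/top7.png

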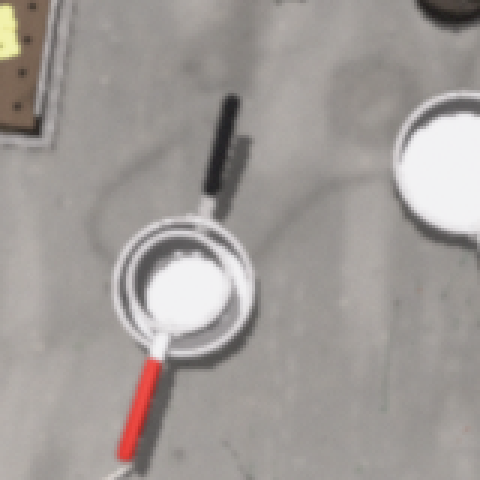

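View pics/side7.png

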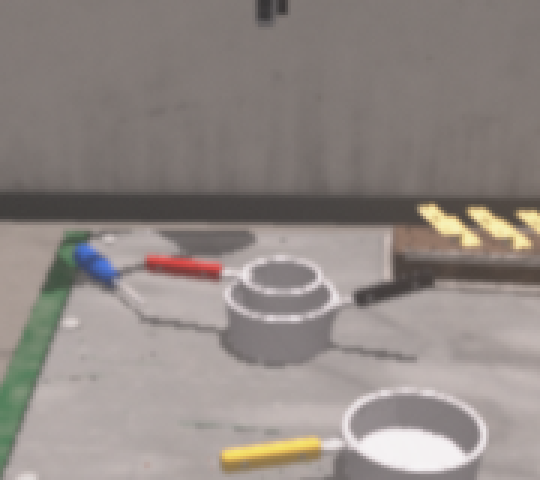

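```bash
python3 -c "
from workcell import workorder
print(workorder.finish_job())"
```

```text
the job is handed in; nothing more can be done
None
```

I picked up the small pan by its red grip, set it down inside the large pan, let go and backed off about 0.26 m. I handed the job in at about 13.8 s, well under the 32 s limit.

**Placing:** I lowered it until it touched the floor of the large pan, with about 7 N at the wrist, then opened the fingers slowly.

**Last checks:**
- **Seating:** the small pan's rim measures 60–62 mm high (62 expected), so it is on the floor. Its centre is within about 2 mm of the large pan's.
- **Handle direction:** the red handle points at about 165–166°. The black one is at −14° to −15.4°, so they are opposite to within about 1–2°.
- **Other pans:** the large pan had moved less than 1 mm and the yellow handle less than 2 mm in the top view.

**Where checks disagreed:**
- **Side camera offset:** it placed both nested pans about 4 mm lower in y than the top camera did. That made its axis-to-handle angle read 170°, while its direct fit of the red bar gave 163°. I relied on the top view, where the whole handle was visible.
- **Rim slope:** the slope fits gave 0 to 0.03, within the depth noise. The pan looked flat in both pictures.

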